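Present a framed slide to the label reader

ROBOT

A 6-joint arm with a two-finger parallel gripper is mounted at the origin on a cart in front of the work surface, level with it; the furniture and walls round the work are solid. World frame = base frame: x ahead of the robot, y to its left, z up, the work surface at z = 0. Lengths are in m, angles in rad, forces in N, time in s.
With the tool pointing down it reaches from about 0.3 to 0.775 m from the base axis. Payload 14.6 kg.
Tool frame: the origin (TCP) lies at the very end of the fingers, on their centre line; the grasp point (between the pads) lies 19 mm behind it (bot.grip_depth is the distance from the TCP to the grasp point, in m); z points along the fingers, y is the line along which they close (so a half turn about z gives the same grasp; the last joint's range is limited). The gripper opens to 85 mm and grips with 20 to 120 N. Pads are 22 mm wide; open, the fingers measure 114 mm over their backs; the gripper's body (76 mm by 85 mm) begins 54 mm behind the grasp point. The pads swing forward as they close: fully open they stand 13 mm farther back than shut.
Start: joints at [-1.319, 0.3, 1.521, -0, 1.321, -0.067], TCP at [0.172, -0.522, 0.231] pointing down, gripper open.
Joint ranges: [-3.03, 3.03], [-0.79, 2.21], [0.23, 2.52], [-1.04, 4.18], [0, 3.07], [-2.55, 2.55]. Speed limits (rad/s): [2.22, 2.22, 2.57, 3.14, 3.14, 3.14].

INTERFACE

Orientations are given as [roll, pitch, yaw] about the fixed x, y, z axes, in that order (R = Rz(yaw) Ry(pitch) Rx(roll)).
In Python, from cell import bot gives the robot as it stands.
- The arm moves only by the shell command python3 -m pendant 'ROWS' [FORCE]. ROWS is JSON, a list that holds one entry, the list of rows, each a list of 7 numbers: the closure, from -1 (fully open) to 1 (shut), then the shift along the tool's x, y, z in m, then the turn, a rotation vector about the tool's x, y, z in degrees. A call has 1 to 12 rows; each row shifts and turns the commanded pose from where the row before left it, along the tool's axes as they then stand; what a row does not reach is not made up. A row lasts 1/8 s, in which the tool goes at most 62.5 mm and 10.7 degrees, less where a joint would pass 70% of its speed; a pose out of reach is approached as far as the arm can. A call with a gripper value outside its range is refused whole. The fingers move at their own pace and stop on an object; FORCE is the grip in N (left out, the last holds). Time passes only in rows, so rows that do not move let the fingers close. It gives the time, the measured TCP pose, the force, the opening and the grip force at its end, in the units of the state.
- bot.observe(): the state, without advancing time (a new reading comes with each control period).
- bot.snapshot(name): name is "scene" or "side" or "wrist"; returns a dict with "frame" (420x560x3 uint8, blue, green, red), "fx", "fy", "cx", "cy" (pixels), "extrinsics" (4x4, takes a point from world to camera coordinates); the wrist camera has in their place "hand_eye" (4x4, takes a point from camera to tool coordinates, whose origin is the TCP and whose axes are the flange's). Camera axes: x right, y down, z forward; pixel columns grow to the right and rows downward; lengths in m; the calibration is good to about 2 mm. A picture is of the moment at which its call begins: read the wrist's pose just before it. There is no depth.
- bot.finish_job(): hands the job in; it is judged then, once.
The state is a dict: "clock": time; "joint_positions": joint angles; "dq": joint speeds; "joint_efforts": joint torques, N m; "position": TCP position; "tool_rot": TCP orientation; "ft_force": force on the tool from outside, world axes, zero at the start; "torque": the same for the moment, N m; "finger_gap": finger opening in m; "grip_force": force on a finger pad.
Only numpy, scipy, OpenCV 4.12 (cv2) and the standard library are available. Lean on these libraries where they do the work, as an engineer would, in place of code of your own. Each camera call takes 0.05 s, during which the arm holds its last target. There are 200 camera calls.

TASK

Lift the framed slide out of the parts bin and log it in at the white label reader: the end with the small notch in one corner is the frosted, coded end, and it goes into the reader's mouth first, label up, level and straight. Push it in until the spring-loaded orange shutter is fully back and the code lies under the window, and finish while still holding the slide there in the gripper, because the spring pushes it out again when it is let go. Keep the label up all the way, and leave the other things in the bin and on the bench where they are.

Things in the scene. Friction and masses are not known exactly. Their poses are not given: they have to be found in the camera images.
- slide_center (a point): centre (half-way up) of the framed slide: dark-grey frame 96 x 30 x 6 mm, about 45 g, glass pane with gold chips in the middle. Lies flat, label up, at widely varying yaw in the bin's larger bay. Axes: x along its length to the frosted end, y across, z up out of the label face. Grip it by its long edges near the plain grey end (about x = -24 mm), as 40 mm of the other end must enter the reader
- slide_notch (a point): middle of the notch in the corner of the frosted end of the slide: a rectangular cut-out 11 mm along x and 9 mm along y, at (+42.5, +10.5, 0) mm from slide_center in the slide's axes
- bin: dark open parts bin, fixed; origin on the table under the centre of its larger bay, which is 150 x 150 mm inside and holds the slide; walls 3 mm thick and 24 mm high, floor 3 mm thick. A narrower bay (150 x 64 mm inside) lies on its -y side. z up
- waffle_a (a point): centre of a black chip pack, 51 x 52 x 12 mm, in the bin's narrow bay: leave it
- waffle_b (a point): centre of a second black chip pack, 51 x 51 x 10 mm, in the bin's narrow bay: leave it
- slide_tip (a point): middle of the slide's frosted end edge, at (+48, 0, 0) mm from slide_center. The top of this end is a white frosted field with a small dark square code
- reader_mouth (a point): centre of the mouth in the front face of the white label reader, 34.5 mm above the table; fixed. Axes: x level, straight into the mouth (the way the slide is pushed), y across, z up. Inside it is 33 mm wide (y) and 9 mm high (z), its floor 30 mm above the table. A dark flared collar (opening 42 x 18 mm) stands 7 mm out of the front face
- reader: the reader's housing; origin on the table below reader_mouth, same axes. It reaches 46 mm to either side, 100 mm back and 46 mm up (68 mm up from 58 mm behind the front). Over the passage is a clear window, 10 to 44 mm behind the front
- reader_key (a point): middle of the brass key: fixed block 11 (x) x 6 (y) mm, as high as the passage, in its +y corner, at (+36, +13.5, 0) mm from reader_mouth. A slide put in frosted end first and label up clears it with its notch and goes fully home (its frosted end 40 mm behind the mouth); any other way round it stops on the key about 10 mm short
- shutter (a joint): travel in m of the orange spring shutter in the passage: 0 = shut, its front face 14 mm behind the mouth; 0.026 = fully back (stop). The slide's end pushes it; the spring takes about 1.5 N to start and 4.5 N fully back, and shuts it again
- loupe (a point): centre of a black eye loupe, 35 mm across, 30 mm tall, standing on the bench: leave it
- vee_block (a point): centre of a light block 35 x 35 x 32 mm on the bench: leave it
- gel_box (a point): centre of a blue flat box 76 x 76 x 26 mm on the bench: leave it
- uv_pen (a point): centre of a dark pocket torch 17 x 104 x 18 mm lying on the bench: leave it

How it is judged:
On the way:
1. the slide is lifted clear of the bin in the gripper (height (world z) of slide_center above 0.032 m and contact force between slide and bin below 0.05 N and contact force between the fingers and slide above 1 N), for 0.2 s.
At the end, for the whole second after the job is handed in: Slide in the reader frosted end first, label up: it holds the shutter more than 22.5 of 26 mm back and bears on it (over 1 N), notch and key centres within 8 mm, level and straight within 0.14 rad, still gripped by the fingers (over 2 N) and off the table (value of joint shutter above 0.0225 m and horizontal distance between slide_notch and reader_key below 0.008 m and angle between slide_center's own z axis and vertical below 0.14 rad and angle between the x axis of slide_center and the x axis of reader_mouth, either way round below 0.14 rad and contact force between slide and shutter above 1 N and contact force between the fingers and slide above 2 N and height (world z) of slide_center above 0.031 m); the arm keeps its last pose, push and grip.
It fails at once if the slide is turned or tipped away from label up (angle between slide_center's own z axis and vertical above 0.7 rad).
It fails at once if another thing is shifted more than 25 mm (distance of any of waffle_a, waffle_b, loupe, vee_block, gel_box, uv_pen from where it was at the start of the episode above 0.025 m).
It also fails if it takes over 35 s, if anything falls off the work surface, if the arm or the gripper's body presses on something with over 40 N, if the wrist force passes 120 N, or if a joint passes its speed limit or range.

## Working session

There is one attempt and no reset: what is moved stays moved. The work goes in short steps, Python scripts to look and compute and a shell command to move; the robot and the scene stay as the last step left them, time stands still between calls to the robot, and variables do not carry over. Pictures are saved under pics/ and viewed, at most 10 in all, crops included, and the job is handed in when it is done.

```bash
ls; mkdir -p pics; python3 - <<'E'
from cell import bot
import cv2,numpy as np,pickle
s=bot.observe();print(s)
a=bot.snapshot("scene");b=bot.snapshot("side")
pickle.dump((s,a,b),open('s0.pkl','wb'))
for n,x in(("scene",a),("side",b)):
    cv2.imwrite(f"pics/{n}0.png",x["frame"]);print(n,x["fx"],x["cx"],x["cy"],np.round(x["extrinsics"],3).tolist())
E
```

```text
pics
{'clock': 0.0, 'joint_positions': array([-1.31861720e+00,  3.00496191e-01,  1.52158812e+00, -1.24342441e-05,
        1.32071410e+00, -6.66211998e-02]), 'dq': array([-2.32879462e-03,  1.63612396e-03,  5.85877901e-04,  7.53504764e-04,
        1.64500841e-05, -5.76052989e-04]), 'joint_efforts': array([-1.57537761e-03, -5.43504024e+01, -3.61791587e+01, -1.47630526e-04,
        3.95886236e-03, -3.48292497e-05]), 'position': array([ 0.17230861, -0.52205976,  0.23070458]), 'tool_rot': array([-3.14038877e+00, -6.82522368e-05,  3.18803372e-01]), 'ft_force': array([-0.57529806, -1.15767446, -0.22917431]), 'torque': array([-0.01117843,  0.00369787, -0.00141108]), 'grip_force': 0.0, 'finger_gap': 0.08527764267138088}
scene 487.5916408056362 290.20649420313805 220.04252296066576 [[0.858, -0.513, 0.0, -0.585], [-0.342, -0.572, -0.746, 0.249], [0.383, 0.64, -0.666, 0.87], [0.0, 0.0, 0.0, 1.0]]
side 502.7024399993221 280.8886918999315 201.31470653803981 [[-0.886, -0.463, -0.007, 0.547], [-0.281, 0.55, -0.787, 0.247], [0.368, -0.695, -0.617, 0.817], [0.0, 0.0, 0.0, 1.0]]
```

View pics/scene0.png

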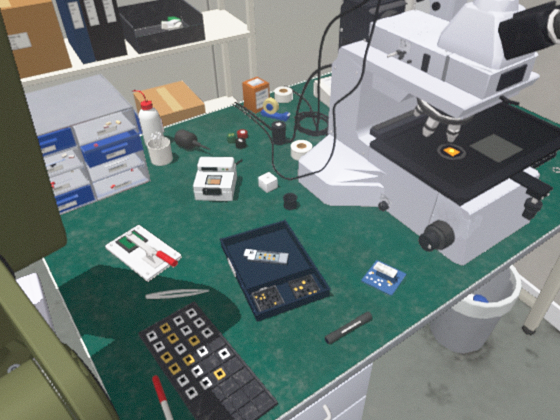

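View pics/side0.png

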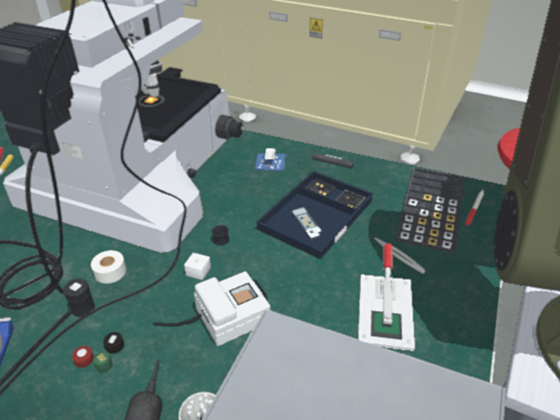

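The scene view shows the slide at about (266,256) with its white end to the left, the bin round it and the reader at (215,180). The side view shows the slide at (306,222) and the reader at (232,305). Next I'll locate these and enlarge both views.

```bash
cat > h.py <<'E'
import numpy as np,cv2,pickle
from scipy.spatial.transform import Rotation as Rn
def T_wc(snap,st=None):   # camera->world
    if "extrinsics" in snap: return np.linalg.inv(snap["extrinsics"])
    T=np.eye(4);T[:3,:3]=Rn.from_euler('xyz',st["tool_rot"]).as_matrix();T[:3,3]=st["position"]
    return T@snap["hand_eye"]
def ray(snap,uv,z,st=None):
    T=T_wc(snap,st);d=T[:3,:3]@[(uv[0]-snap["cx"])/snap["fx"],(uv[1]-snap["cy"])/snap["fy"],1]
    return T[:3,3]+d*(z-T[2,3])/d[2]
def proj(snap,P,st=None):
    p=np.linalg.inv(T_wc(snap,st))@np.r_[P,1]
    return np.array([snap["fx"]*p[0]/p[2]+snap["cx"],snap["fy"]*p[1]/p[2]+snap["cy"]])
E
python3 - <<'E'
from h import *
s,a,b=pickle.load(open('s0.pkl','rb'))
for n,uv,z in(("slide",(266,256),.006),("binL",(222,238),.024),("binT",(287,223),.024),("binR",(328,292),.024),("binB",(262,315),.024),("loupe",(290,200),.015),("vee",(267,181),.016),("reader",(215,185),.046)):print(n,ray(a,uv,z).round(3))
for n,uv,z in(("slide",(306,222),.006),("reader",(240,292),.046),("loupe",(220,235),.015),("vee",(197,266),.016)):print(n,ray(b,uv,z).round(3))
f=a["frame"][150:320,175:345];g=b["frame"][165:345,170:350]
cv2.imwrite("pics/c.png",np.hstack([cv2.resize(f,(400,400),interpolation=2),cv2.resize(g,(400,400),interpolation=2)]))
E
```

```text
slide [ 0.586 -0.058  0.006]
binL [0.522 0.024 0.024]
binT [ 0.67  -0.007  0.024]
binR [ 0.636 -0.222  0.024]
binB [ 0.498 -0.204  0.024]
loupe [0.723 0.07  0.015]
vee [0.711 0.164 0.016]
reader [0.578 0.179 0.046]
slide [ 0.588 -0.06   0.006]
reader [0.59  0.202 0.046]
loupe [0.722 0.067 0.015]
vee [0.712 0.162 0.016]
```

View pics/c.png

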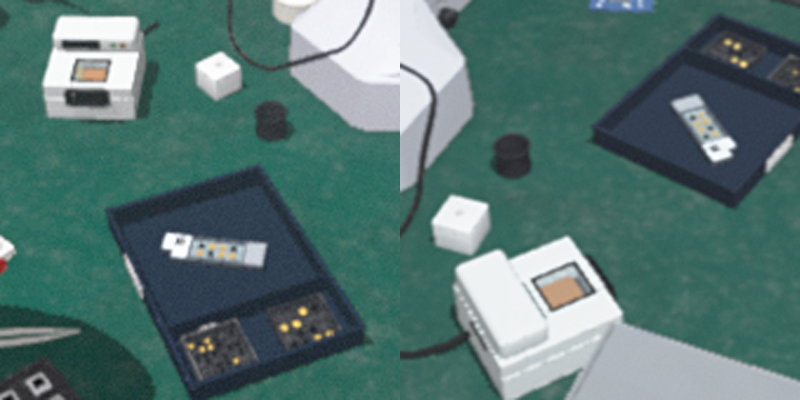

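In the crops, the white frosted end is the left one in the scene view, and the notch is on its lower-left corner. The reader's mouth is the dark slot facing roughly -y. Next I'll bring the wrist camera over the bin.

```bash
python3 -m pendant '[[[-1,0.044,-0.03,-0.0025,0,0,0],[-1,0.044,-0.03,-0.0025,0,0,0],[-1,0.044,-0.03,-0.0025,0,0,0],[-1,0.044,-0.03,-0.0025,0,0,0],[-1,0.044,-0.03,-0.0025,0,0,0],[-1,0.044,-0.03,-0.0025,0,0,0],[-1,0.044,-0.03,-0.0025,0,0,0],[-1,0.044,-0.03,-0.0025,0,0,0],[-1,0.044,-0.03,-0.0025,0,0,0],[-1,0.044,-0.03,-0.0025,0,0,0],[-1,0.044,-0.03,-0.0025,0,0,0],[-1,0.044,-0.03,-0.0025,0,0,0]]]'
python3 -m pendant '[[[-1,0,0,0,0,0,-10],[-1,0,0,0,0,0,-10],[-1,0,0,0,0,0,-10],[-1,0,0,0,0,0,-10],[-1,0,0,0,0,0,-10],[-1,0,0,0,0,0,-10],[-1,0,0,0,0,0,-10],[-1,0,0,0,0,0,0]]]'
python3 - <<'E'
from h import *
from cell import bot
s=bot.observe();a=bot.snapshot("wrist");pickle.dump((s,a),open('w1.pkl','wb'))
cv2.imwrite("pics/w1.png",a["frame"]);print(s["position"],s["tool_rot"],s["joint_positions"]);print(a["hand_eye"].round(3),a["fx"])
for n,P in(("slide",(.587,-.059,.006)),("reader",(.58,.18,.046))):print(n,proj(a,P,s))
E
```

```text
clock: 1.6
position: [0.5617, -0.0133, 0.2611]
tool_rot: [-3.141, 0.0, 0.319]
ft_force: [0.0, -0.6, -0.2]
finger_gap: 0.0856
grip_force: 0.0
clock: 2.6
position: [0.5608, -0.0149, 0.261]
tool_rot: [-3.141, -0.0, 1.539]
ft_force: [0.0, 0.2, -0.4]
finger_gap: 0.0851
grip_force: 0.0
[ 0.56084918 -0.01491665  0.26097148] [-3.14099876e+00 -2.47955201e-05  1.53947965e+00] [-9.18668601e-02  3.04048693e-01  1.44632382e+00 -1.13698781e-05
  1.39181445e+00 -6.05481645e-02]
[[-0.    -0.952 -0.306  0.078]
 [ 1.     0.    -0.     0.001]
 [ 0.    -0.306  0.952 -0.143]
 [ 0.     0.     0.     1.   ]] 349.74004741504933
slide [293.82901293 209.46495244]
reader [285.49842137 -39.40828526]
```

View pics/w1.png

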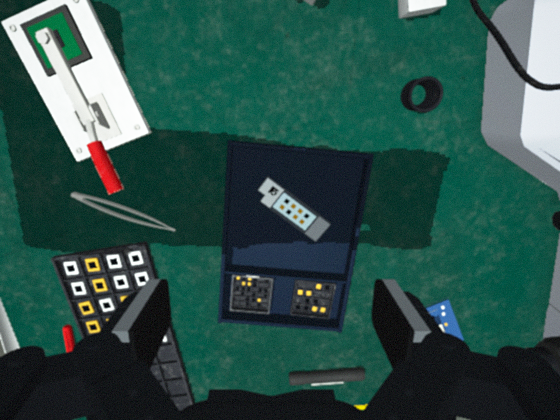

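The wrist view shows the slide centred near (294,209), with the frosted end at upper left (267,188), the notch at its lower-left corner and the plain end at (320,228). I'll segment it and also move over to view the reader.

```bash
python3 - <<'E'
from h import *
s,a=pickle.load(open('w1.pkl','rb'))
g=cv2.cvtColor(a["frame"],cv2.COLOR_BGR2GRAY)[165:255,245:345]
_,m=cv2.threshold(g,0,255,cv2.THRESH_OTSU);print(_)
m=cv2.morphologyEx(m,cv2.MORPH_CLOSE,np.ones((5,5)))
c=max(cv2.findContours(m,0,2)[0],key=cv2.contourArea)
P=np.array([ray(a,p[0]+[245,165],.009,s)[:2]*1000 for p in c],np.float32)
print(cv2.minAreaRect(P)); b=cv2.boxPoints(cv2.minAreaRect(P));print(b)
E
python3 -m pendant '[[[-1,0.05,0,0,0,0,0],[-1,0.04,0,0,0,0,0],[-1,0,0,0,0,0,0]]]'
python3 - <<'E'
from h import *
from cell import bot
s=bot.observe();a=bot.snapshot("wrist");pickle.dump((s,a),open('w2.pkl','wb'))
cv2.imwrite("pics/w2.png",a["frame"][:240]);print(s["position"],s["tool_rot"])
cv2.imwrite("pics/w2.png",np.vstack([cv2.resize(a["frame"][0:220,180:440],(640,540))]))
E
```

```text
97.0
((584.1133422851562, -58.66706466674805), (28.28699493408203, 93.88946533203125), 50.2868766784668)
[[538.96405  -39.55194 ]
 [611.1888   -99.54205 ]
 [629.26263  -77.78219 ]
 [557.0379   -17.792076]]
clock: 3.02
position: [0.5635, 0.0772, 0.2611]
tool_rot: [-3.141, -0.0, 1.54]
ft_force: [0.3, 0.5, 0.0]
finger_gap: 0.0855
grip_force: 0.0
[0.56347471 0.07721832 0.26106434] [-3.14120166e+00 -1.86720419e-04  1.53951262e+00]
```

View pics/w2.png

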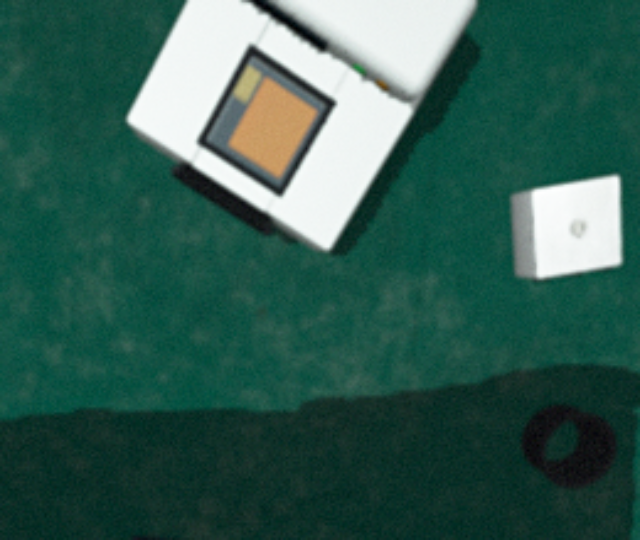

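The reader is turned. Its front top corners are at crop (127,120) and (330,250), and the mouth faces lower left. The brass key shows at the window's left side (247,83).

```bash
python3 - <<'E'
from h import *
s,a=pickle.load(open('w2.pkl','rb'))
def W(u,v,z):return ray(a,(180+u/640*260-.3,v/540*220-.3),z,s)[:2]*1000
A,B=W(127,120,.046),W(330,250,.046);d=(B-A)/np.linalg.norm(B-A);x=np.array([-d[1],d[0]])
print("front",A,B,np.linalg.norm(B-A),"mid",(A+B)/2,"yaw",np.degrees(np.arctan2(x[1],x[0])))
q=np.array([W(*p,.046) for p in((253,47),(334,100),(280,192),(200,142))])
for i in range(4):
    e=q[(i+1)%4]-q[i];print(q[i],np.linalg.norm(e),np.degrees(np.arctan2(e[1],e[0])))
c=q.mean(0);print("win c",c,"mouth from window",c-27*x)
K=W(247,83,.0390);print("key",K,"mouth from key",K-36*x+13.5*d)  # key top z~.039
C=(W(175,168,.0435)+W(272,228,.0435))/2;print("collar outer mid",C, C+7*x)
_,sc,sd=pickle.load(open('s0.pkl','rb'))
M=(A+B)/2/1000
for n,p in(("mid",[*M,.046]),("L",[*A/1000,.046]),("R",[*B/1000,.046])):
    print(n,proj(sc,p),(proj(sc,p)-[175,150])*400/170,proj(sd,p),(proj(sd,p)-[170,165])*400/180)
E
```

```text
front [530.86619144 203.96189856] [607.98455696 154.54625181] 91.59229467545906 mid [569.4253742  179.25407518] yaw 57.349200310101956
[579.08300177 227.13087742] 35.447909143844015 -31.94795803676448
[609.16158328 208.37366023] 37.89181159891529 -123.08039107081319
[588.4796555 176.6239004] 35.6511327140736 148.16461189286184
[558.19162741 195.42918205] 37.96639319155368 56.615171897450594
win c [583.72896699 201.88940503] mouth from window [569.16199422 179.15609677]
key [576.78087998 216.35839503] mouth from key [568.72490375 178.76383097]
collar outer mid [566.70049608 175.15873931] [570.47711865 181.05255997]
mid [211.73759663 186.0227483 ] [86.44140385 84.75940776] [257.17754773 287.19669048] [193.72788384 271.54820108]
L [192.78913907 185.65842566] [41.85679781 83.90217802] [269.87044289 304.98112973] [221.93431754 311.06917718]
R [230.71950472 186.38771409] [131.10471699  85.61815081] [245.36512737 270.64591389] [167.47806083 234.76869754]
```

Slide: centre (0.584, -0.059), yaw 140.3°. Mouth: (0.569, 0.179), yaw 57.4°; front edge, window and key all agree within 1 mm. I'll go above the grasp point (0.6025, -0.074) with the fingers partly closed.

```bash
python3 -m pendant '[[[-1,-0.05,0.0146,0.04,0,0,0],[-1,-0.05,0.0146,0.04,0,0,0],[-1,-0.05,0.0146,0.04,0,0,0],[0,0,0,0.01,0,0,-10.42],[0,0,0,0.01,0,0,-10.42],[0,0,0,0.01,0,0,-10.42],[0,0,0,0.01,0,0,-10.42],[0,0,0,0.01,0,0,-10.42],[0,0,0,0,0,0,0]]]' 40
python3 - <<'E'
from h import *
from cell import bot
s=bot.observe();a=bot.snapshot("wrist");pickle.dump((s,a),open('w3.pkl','wb'))
print(s["position"],s["tool_rot"],s["finger_gap"])
f=a["frame"].copy()
c=np.array([.584,-.0587,.009]);y=np.radians(140.3);X=np.array([np.cos(y),np.sin(y),0]);Y=np.array([-X[1],X[0],0])
q=np.array([proj(a,c+i*X*.048+j*Y*.015,s) for i,j in((1,1),(1,-1),(-1,-1),(-1,1))]);cv2.polylines(f,[q.round().astype(int)],True,(0,0,255))
print(q.round());cv2.imwrite("pics/w3.png",f)
E
```

```text
clock: 4.2
position: [0.6005, -0.0698, 0.0964]
tool_rot: [-3.141, -0.001, 2.446]
ft_force: [-0.0, 0.1, -0.0]
finger_gap: 0.0426
grip_force: 0.0
[ 0.60047415 -0.0698432   0.09641568] [-3.14079472e+00 -1.21518369e-03  2.44578051e+00] 0.04260584034203792
[[244. 119.]
 [291. 119.]
 [289. 257.]
 [248. 257.]]
```

View pics/w3.png

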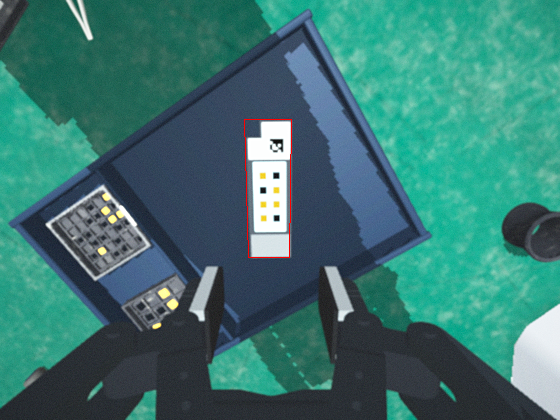

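The overlay fits the slide closely, notch at upper left. Descending.

```bash
python3 -m pendant '[[[0,-0.0042,-0.002,0.03,0,0,0],[0,0,0,0.03,0,0,0],[0,0,0,0.018,0,0,0],[0,0,0,0.008,0,0,0],[0,0,0,0,0,0,0],[0,0,0,0,0,0,0]]]'
python3 -c "
from h import *
from cell import bot
s=bot.observe();a=bot.snapshot('wrist');pickle.dump((s,a),open('w4.pkl','wb'));print(s['position'],s['tool_rot'],s['ft_force'])"
```

```text
clock: 5.0
position: [0.6035, -0.0732, 0.0121]
tool_rot: [3.141, 0.001, 2.449]
ft_force: [-0.4, -0.0, -0.6]
finger_gap: 0.0429
grip_force: 0.0
[ 0.60352026 -0.07323294  0.01212956] [3.14083517e+00 1.35340903e-03 2.44933675e+00] [-0.38060386 -0.04085084 -0.64893735]
```

```bash
python3 -m pendant '[[[0,0,0,0.004,0,0,0],[0,0,0,0.004,0,0,0],[0,0,0,0,0,0,0]]]'; python3 -m pendant '[[[1,0,0,0,0,0,0],[1,0,0,0,0,0,0],[1,0,0,0,0,0,0],[1,0,0,0,0,0,0]]]' 60
```

```text
clock: 5.42
position: [0.6027, -0.0731, 0.0026]
tool_rot: [-3.141, -0.001, 2.45]
ft_force: [-0.1, 0.3, 0.2]
finger_gap: 0.043
grip_force: 0.0
clock: 5.92
position: [0.6032, -0.0732, 0.0034]
tool_rot: [3.141, 0.0, 2.45]
ft_force: [-0.3, 0.8, 4.6]
finger_gap: 0.0276
grip_force: 59.6
```

```bash
python3 -m pendant '[[[1,0,0,-0.01,0,0,0],[1,0,0,-0.02,0,0,0],[1,0,0,-0.03,0,0,0],[1,0,0,-0.03,0,0,0],[1,0,0,0,0,0,0],[1,0,0,0,0,0,0]]]'
python3 - <<'E'
from h import *
from cell import bot
s=bot.observe();a=bot.snapshot("wrist");b=bot.snapshot("scene");c=bot.snapshot("side");pickle.dump((s,a,b,c),open('w5.pkl','wb'))
print(s["position"],s["tool_rot"],s["finger_gap"])
R=Rn.from_euler('xyz',s["tool_rot"]).as_matrix()
X=R[:,0];Z=-R[:,2];Y=np.cross(Z,X);cen=s["position"]+X*.0243+np.array([0,0,.0026])
print(cen)
fs=[]
for sn in(a,b,c):
    f=sn["frame"].copy()
    q=np.array([proj(sn,cen+i*X*.048+j*Y*.015+.003*Z,s) for i,j in((1,1),(1,-1),(-1,-1),(-1,1))])
    f=cv2.resize(f,None,fx=4,fy=4,interpolation=2);cv2.polylines(f,[(q*4+1.5).round().astype(int)],True,(0,0,255))
    m=(q.mean(0)*4).astype(int);r=250 if sn is not a else 360
    fs.append(cv2.resize(f[max(0,m[1]-r):m[1]+r,max(0,m[0]-r):m[0]+r],(265,400)if 0 else(266,266)))
cv2.imwrite("pics/w5.png",np.hstack(fs))
E
```

```text
clock: 6.68
position: [0.6027, -0.0731, 0.0931]
tool_rot: [-3.141, -0.0, 2.45]
ft_force: [-0.4, 0.2, -0.0]
finger_gap: 0.0275
grip_force: 59.2
[ 0.60272011 -0.07306888  0.09314538] [-3.14148877e+00 -2.20180148e-04  2.44985403e+00] 0.027503423133200373
[ 0.58400575 -0.05756846  0.09575073]
```

View pics/w5.png

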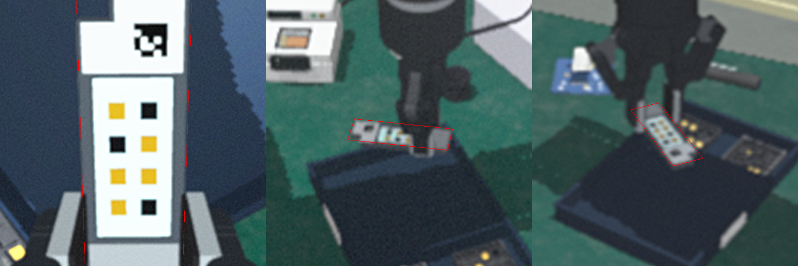

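The slide is held by its plain end in all three views, close to the predicted red outline. I'll measure its exact pose in the tool by tracking from the pre-grasp image plus PnP.

```bash
cat > pose.py <<'E'
from h import *
def slide_pose(s5,a5):
    "slide pose in world from wrist image, features from w4 (slide flat on bin floor)"
    s4,a4=pickle.load(open('w4.pkl','rb'))
    y=np.radians(140.3);c=np.array([.584,-.0587,.009]);X=np.array([np.cos(y),np.sin(y),0]);Y=np.array([-X[1],X[0],0])
    q=np.array([proj(a4,c+i*X*.047+j*Y*.0145,s4) for i,j in((1,1),(1,-1),(-.35,-1),(-.35,1))])
    m=np.zeros(a4["frame"].shape[:2],np.uint8);cv2.fillPoly(m,[q.round().astype(int)],255)
    m=cv2.dilate(m,np.ones((9,9)))
    g4,g5=[cv2.cvtColor(x["frame"],6) for x in(a4,a5)]
    sf=cv2.SIFT_create(contrastThreshold=.02)
    k4,d4=sf.detectAndCompute(g4,m);k5,d5=sf.detectAndCompute(g5,None)
    M=[p for p,n in cv2.BFMatcher().knnMatch(d4,d5,2) if p.distance<.8*n.distance]
    p4=np.array([k4[p.queryIdx].pt for p in M]);p5=np.array([k5[p.trainIdx].pt for p in M])
    W=np.array([ray(a4,p,.009,s4) for p in p4])-c
    O=np.c_[W@X,W@Y,np.full(len(W),.003)]
    K=np.array([[a5["fx"],0,a5["cx"]],[0,a5["fy"],a5["cy"]],[0,0,1]])
    ok,r,t,inl=cv2.solvePnPRansac(O,p5,K,None,reprojectionError=1.,iterationsCount=2000)
    inl=inl.ravel();r,t=cv2.solvePnPRefineLM(O[inl],p5[inl],K,None,r,t)
    e=cv2.projectPoints(O[inl],r,t,K,None)[0][:,0]-p5[inl]
    T=np.eye(4);T[:3,:3]=cv2.Rodrigues(r)[0];T[:3,3]=t.ravel()
    print("n",len(M),len(inl),"rms",np.sqrt((e**2).sum(1).mean()).round(2))
    return T_wc(a5,s5)@T
def report(s,a):
    T=slide_pose(s,a);np.set_printoptions(suppress=True)
    E=Rn.from_euler('xyz',s["tool_rot"]).as_matrix()
    print("centre",T[:3,3].round(4),"yaw",np.degrees(np.arctan2(T[1,0],T[0,0])).round(2),"tip-up deg",np.degrees(np.arcsin(T[2,0])).round(2),"roll(y up)",np.degrees(np.arcsin(T[2,1])).round(2))
    print("in tool",(E.T@(T[:3,3]-s["position"])).round(4));return T
E
python3 -c "
from pose import *
s,a,b,c=pickle.load(open('w5.pkl','rb'));report(s,a);s4,a4=pickle.load(open('w4.pkl','rb'));report(s4,a4)"
```

```text
n 53 18 rms 0.47
centre [ 0.583  -0.0579  0.1055] yaw 140.26 tip-up deg -25.81 roll(y up) -0.66
in tool [ 0.0248 -0.0009 -0.0124]
n 94 34 rms 0.54
centre [ 0.5857 -0.06    0.0051] yaw 140.13 tip-up deg -35.96 roll(y up) -0.93
in tool [ 0.0222 -0.0012  0.007 ]
```

The identity check fails because of the default planar solver. I'll switch to homography inliers plus IPPE.

```bash
python3 - <<'E'
t=open('pose.py').read()
i=t.index("    ok,r,t,inl=");j=t.index("    inl=inl.ravel();")
t=t[:i]+'''    inl=np.flatnonzero(cv2.findHomography(p4,p5,cv2.RANSAC,1.5)[1])
    _,rs,ts,er=cv2.solvePnPGeneric(O[inl]-[0,0,.003],p5[inl],K,None,flags=cv2.SOLVEPNP_IPPE)
    r=rs[0];t=ts[0]-cv2.Rodrigues(rs[0])[0]@np.array([[0],[0],[.003]]);print("err",er.ravel().round(2))
'''+t[j:].replace("inl=inl.ravel();","")
open('pose.py','w').write(t)
E
python3 -c "
from pose import *
s,a,b,c=pickle.load(open('w5.pkl','rb'));report(s,a);s4,a4=pickle.load(open('w4.pkl','rb'));report(s4,a4)"
```

```text
err [0.36 1.59]
n 53 35 rms 0.51
centre [ 0.5842 -0.059   0.0943] yaw 140.25 tip-up deg -1.89 roll(y up) 0.41
in tool [ 0.0232 -0.001  -0.0012]
err [0.   1.61]
n 94 94 rms 0.0
centre [ 0.584  -0.0587  0.006 ] yaw 140.3 tip-up deg -0.0 roll(y up) -0.0
in tool [ 0.0243 -0.0013  0.0061]
```

Pose check works now: the slide sits about 1.2–2.6 mm above the TCP, with its tip 1–2° low. Moving to the reader's front, at height, and turning.

```bash
python3 -m pendant '[[[1,0.02,0.01,0,0,0,0],[1,0.0351,0.0174,0,0,0,0],[1,0.04,0.02,0,0,0,0],[1,0.04,0.02,0,0,0,0],[1,0.025,0.0124,0,0,0,0],[1,0.015,0.0071,0,0,0,0],[1,0,0,0,0,0,0]]]'
python3 -m pendant '[[[1,0,0,0,0,0,10.36],[1,0,0,0,0,0,10.36],[1,0,0,0,0,0,10.36],[1,0,0,0,0,0,10.36],[1,0,0,0,0,0,10.36],[1,0,0,0,0,0,10.36],[1,0,0,0,0,0,10.36],[1,0,0,0,0,0,10.36],[1,0,0,0,0,0,0],[1,0,0,0,0,0,0]]]'
python3 - <<'E'
from pose import *
from cell import bot
s=bot.observe();a=bot.snapshot("wrist");pickle.dump((s,a),open('w6.pkl','wb'))
print(s["position"],s["tool_rot"],s["joint_positions"]);report(s,a)
f=a["frame"].copy();y=np.radians(57.4);X=np.array([np.cos(y),np.sin(y),0]);Y=np.array([-X[1],X[0],0]);M=np.array([.569,.179,0])
for pts in([(0,46,46),(0,-46,46),(58,-46,46),(58,46,46)],[(-7,21,43.5),(-7,-21,43.5),(0,-21,43.5),(0,21,43.5)],[(10,17,46),(10,-17,46),(44,-17,46),(44,17,46)]):
    q=np.array([proj(a,M+(i*X+j*Y+[0,0,k])/1000 if 0 else M+i/1000*X+j/1000*Y+np.array([0,0,k/1000]),s) for i,j,k in pts]);cv2.polylines(f,[q.round().astype(int)],True,(0,0,255))
cv2.imwrite("pics/w6.png",f)
E
```

```text
clock: 7.7
position: [0.5231, 0.1062, 0.093]
tool_rot: [-3.141, -0.0, 2.451]
ft_force: [0.0, 0.1, -0.1]
finger_gap: 0.0281
grip_force: 59.2
clock: 8.95
position: [0.5237, 0.105, 0.093]
tool_rot: [-3.142, 0.0, 1.007]
ft_force: [0.4, 0.2, -0.4]
finger_gap: 0.0283
grip_force: 59.2
[0.52368121 0.10501508 0.09299562] [-3.14150630e+00  1.03882982e-04  1.00685018e+00] [ 1.29339496e-01  4.22435139e-01  1.70265423e+00 -2.90665002e-05
  1.01663609e+00  6.93300949e-01]
err [0.52 1.17]
n 43 32 rms 0.66
centre [0.5359 0.1249 0.0935] yaw 57.44 tip-up deg -3.14 roll(y up) 1.21
in tool [ 0.0234 -0.0003 -0.0005]
```

View pics/w6.png

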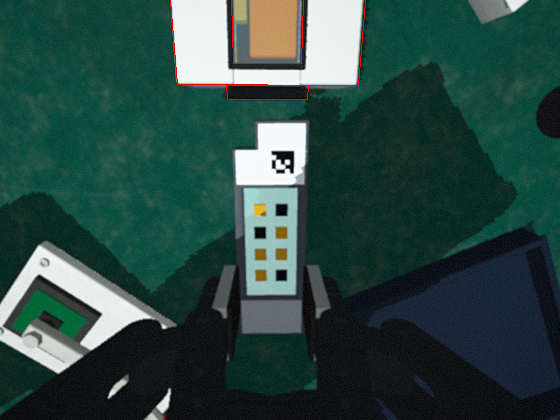

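The red reader outline lies exactly on the housing, collar and window. The slide points straight at the mouth, notch at left (243,140), key side left at (240,15). I'll check the fixture at lower left for clearance before descending.

```bash
python3 - <<'E'
from h import *
s,a=pickle.load(open('w6.pkl','rb'))
R=Rn.from_euler('xyz',s["tool_rot"]).as_matrix()
for z in(0,.015,.03):print(z,[((ray(a,p,z,s)-s["position"])@R)[:2].round(3).tolist() for p in((175,322),(95,355),(45,243))])
E
```

```text
0 [[-0.086, -0.075], [-0.117, -0.142], [-0.019, -0.163]]
0.015 [[-0.076, -0.07], [-0.105, -0.133], [-0.013, -0.153]]
0.03 [[-0.065, -0.065], [-0.092, -0.124], [-0.007, -0.143]]
```

```bash
python3 -m pendant '[[[1,0,-0.0008,0.02,0,0,0],[1,0,0,0.02,0,0,0],[1,0,0,0.015,0,0,0],[1,0,0,0.0055,0,0,0],[1,0,0,0,0,2,0],[1,0,0,0,0,0,0]]]'
python3 - <<'E'
from pose import *
from cell import bot
s=bot.observe();a=bot.snapshot("wrist");b=bot.snapshot("scene");c=bot.snapshot("side");pickle.dump((s,a,b,c),open('w7.pkl','wb'))
print(s["position"],s["tool_rot"]);report(s,a)
f=cv2.resize(a["frame"][30:290,170:370],(400,520));
g=cv2.resize(b["frame"][140:240,170:270],(400,400),interpolation=2)
h=np.zeros((520,400,3),np.uint8);h[:400]=g
cv2.imwrite("pics/w7.png",np.hstack([f,h]))
E
```

```text
clock: 9.75
position: [0.5231, 0.1056, 0.0332]
tool_rot: [3.141, -0.036, 1.003]
ft_force: [1.1, -0.2, -0.1]
finger_gap: 0.0275
grip_force: 59.2
[0.52305295 0.10563747 0.03319987] [ 3.14100602 -0.03634694  1.00303298]
err [0.42 1.33]
n 48 27 rms 0.59
centre [0.5354 0.1258 0.0352] yaw 57.25 tip-up deg 0.38 roll(y up) 3.04
in tool [ 0.0236 -0.0004 -0.0011]
```

View pics/w7.png

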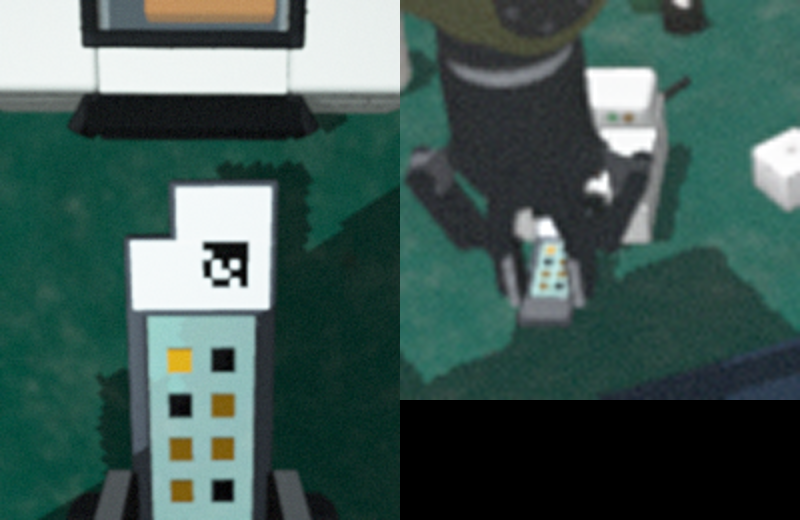

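The slide is level, straight and within about 0.5 mm of the mouth centreline. Tip at crop (200,185), collar centre (194,135), so I'm inserting slowly.

```bash
python3 -m pendant '[[[1,0.004,-0.0004,0.0013,0,0,0],[1,0.006,0,0.0002,0,0,0],[1,0.006,0,0.0002,0,0,0],[1,0.005,0,0.0002,0,0,0],[1,0,0,0,0,0,0]]]'
python3 -m pendant '[[[1,0.003,0,0.0001,0,0,0],[1,0.003,0,0.0001,0,0,0],[1,0,0,0,0,0,0]]]'
```

```text
clock: 10.52
position: [0.534, 0.1242, 0.0313]
tool_rot: [-3.142, -0.035, 1.004]
ft_force: [0.4, 0.0, -1.3]
finger_gap: 0.0276
grip_force: 59.2
clock: 10.9
position: [0.5372, 0.1291, 0.0315]
tool_rot: [3.141, -0.035, 1.003]
ft_force: [0.0, 0.8, -0.8]
finger_gap: 0.0278
grip_force: 59.2
```

```bash
python3 -m pendant '[[[1,0.004,0,0.0001,0,0,0],[1,0.004,0,0.0001,0,0,0],[1,0.004,0,0.0001,0,0,0],[1,0,0,0,0,0,0]]]'
python3 -m pendant '[[[1,0.003,0,0.0001,0,0,0],[1,0.003,0,0.0001,0,0,0],[1,0,0,0,0,0,0],[1,0,0,0,0,0,0]]]'
```

```text
clock: 11.4
position: [0.5436, 0.1393, 0.0315]
tool_rot: [3.142, -0.035, 1.004]
ft_force: [-1.3, -1.7, -0.8]
finger_gap: 0.0279
grip_force: 59.2
clock: 11.9
position: [0.5468, 0.1442, 0.0315]
tool_rot: [3.142, -0.035, 1.003]
ft_force: [-1.0, -2.4, -1.5]
finger_gap: 0.0278
grip_force: 59.2
```

```bash
python3 -m pendant '[[[1,0.003,0,0.0001,0,0,0],[1,0.002,0,0.0001,0,0,0],[1,0,0,0,0,0,0]]]'
python3 -m pendant '[[[1,0.0025,0,0.0001,0,0,0],[1,0,0,0,0,0,0],[1,0,0,0,0,0,0]]]'
```

```text
clock: 12.28
position: [0.5495, 0.1485, 0.0315]
tool_rot: [3.141, -0.035, 1.003]
ft_force: [-1.5, -3.4, -0.8]
finger_gap: 0.0274
grip_force: 59.2
clock: 12.65
position: [0.5508, 0.1505, 0.0315]
tool_rot: [3.142, -0.035, 1.003]
ft_force: [-1.7, -3.7, -1.0]
finger_gap: 0.0275
grip_force: 59.2
```

```bash
python3 -m pendant '[[[1,0.0015,0,0,0,0,0],[1,0,0,0,0,0,0],[1,0,0,0,0,0,0]]]'
python3 -m pendant '[[[1,0.001,0,0,0,0,0],[1,0,0,0,0,0,0],[1,0,0,0,0,0,0]]]'
```

```text
clock: 13.02
position: [0.5516, 0.1518, 0.0316]
tool_rot: [3.142, -0.035, 1.003]
ft_force: [-1.8, -3.6, -1.7]
finger_gap: 0.0274
grip_force: 59.2
clock: 13.4
position: [0.552, 0.1525, 0.0315]
tool_rot: [-3.141, -0.035, 1.003]
ft_force: [-3.0, -4.9, -0.7]
finger_gap: 0.0271
grip_force: 59.2
```

```bash
python3 -m pendant '[[[1,0.001,0,0,0,0,0],[1,0,0,0,0,0,0],[1,0,0,0,0,0,0],[1,0,0,0,0,0,0]]]'
python3 - <<'E'
from pose import *
from cell import bot
s=bot.observe();a=bot.snapshot("wrist")
print(s["position"],s["ft_force"])
cv2.imwrite("pics/w8.png",cv2.resize(a["frame"][20:290,150:390],(640,600)))
E
```

```text
clock: 13.9
position: [0.552, 0.1527, 0.0312]
tool_rot: [-3.141, -0.033, 1.003]
ft_force: [-5.8, -10.5, -0.2]
finger_gap: 0.0273
grip_force: 59.3
[0.55203688 0.15268374 0.03123809] [ -5.80117419 -10.48289236  -0.15065687]
```

View pics/w8.png

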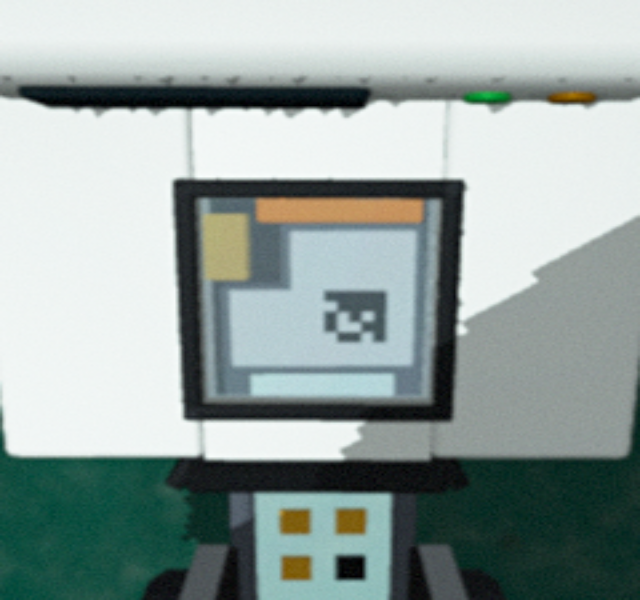

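The window shows the frosted end and code at (355,315), the brass key in the notch at (226,247) and the orange shutter fully back at (340,210). The force jumped to 12 N at the stop, so the slide is home; handing in.

```bash
python3 -c "
from cell import bot
print(bot.finish_job())"
```

```text
the job is handed in; nothing more can be done
None
```

The slide is in the reader, frosted end first and label up, pushed to the shutter's stop (about 12 N) and still held in the gripper; the job is handed in at about 14 s, but no verdict came back.

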